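# Close the spare-parts canister

### The job

Pick up the black cap and put it on the canister's threaded mouth. Turn it backward (anticlockwise from above) with light downward pressure until it drops into the thread start, then screw it forward (clockwise) fully home and let go. Do not force the cap in either direction, and leave the things around it alone.

Things in the scene. Friction and masses are not known exactly. Their poses are not given: they have to be found in the camera images.
- cap: Loose black screw cap, 70 to 120 g: round skirt 60 mm across with small outer ribs, 25 mm tall, open below, with a wing grip on top (50 mm in all). Origin: centre of the skirt's underside; z up along its axis, x along the wing bar. It starts upright on the bench, open side down, at any yaw.
- wing (a point): Middle of the cap's wing grip, 37 mm above the cap's origin: an upright bar 46 mm long (along its x), 14 mm thick (along its y), 25 mm high, standing on the cap's flat top.
- pins (a point): Point on the cap's axis at the level of the undersides of the four steel pins inside the skirt, 3 mm above its lower edge. The pins are 4 mm thick, stick inward along +x, -x, +y and -y and reach in to a radius of 21.4 mm; the skirt's bore is 51 mm.
- canister: Fixed white canister with a grey neck, 82 mm across on a 112 mm square foot plate, shoulder 70 mm above the bench. It does not move. Origin at the centre of its underside. The neck carries four equal interrupted right-hand threads, one every 90 degrees. Their yaw differs every time and the canister's own yaw does not tell it.
- mouth (a point): Point on the canister's axis on its flat shoulder (z up). The neck above it: a core 40.8 mm across and four threads 48 mm across. While the pins lie on top of the threads the cap's origin is 9.5 to 13 mm above this point; 13 mm when the pins lie on the four stop ribs between the threads.
- rim (a point): Centre of the neck's top, 21.5 mm above the shoulder; the core tapers from 40.8 to 32 mm over the top 4 mm. Press down lightly (2 to 8 N) when turning, keep the turning moment under about 0.5 N m and feel for the stops: the contact force between cap and canister must stay below 60 N.
- drop (a point): Where the cap's origin is, 4.5 mm above the shoulder, once the pins have fallen through the 23 degree gaps at the thread starts. Needs at most 90 degrees backward. On the threads the cap climbs up to 3.5 mm, then falls 8.5 mm; one set on the ribs first falls 3.5 mm on to the threads. Ribs block turning backward once dropped, and turning forward on top of the threads.
- home (a point): Where the cap's origin is when it is screwed fully home, 1 mm above the shoulder. From the drop, 60 to 80 degrees of forward turning sink the cap these 3.5 mm and end at a hard stop, which is home; the cap stays there when released.
- carton: Cardboard box 70 x 100 x 50 mm, bystander; origin at the centre of its underside.
- screwdriver: Screwdriver with a red handle lying on the bench, bystander; origin at its middle.
- spare_jar: Closed grey jar with a white lid, 60 mm across, 90 mm tall, bystander; origin at the centre of its underside.
- spool: Steel spool 50 mm across, 34 mm tall, standing on the bench, bystander; origin at the centre of its underside.
Mind the look-alikes: they are no part of the job. Leave any green look-alike of the cap alone.

How it is judged:
On the way:
1. the cap has dropped into the thread start: on the canister's axis, its lower edge less than 6 mm above the shoulder (horizontal distance between cap and mouth below 0.004 m and z of cap in the frame of mouth between -0.002 and 0.006 m), for 0.1 s.
At the end, for the whole second after the job is handed in: the cap is screwed fully home: on the canister's axis within 3 mm, upright, its lower edge no more than 2.2 mm above the shoulder (1 mm when hard home), at rest and released (horizontal distance between cap and mouth below 0.003 m and z of cap in the frame of mouth between -0.002 and 0.0022 m and angle between cap's own z axis and vertical below 0.06 rad and linear speed of cap below 0.01 m/s and contact force between cap and the fingers below 0.05 N); the robot touches nothing.
It fails at once if the cap is forced: more than 60 N between the cap and the canister (contact force between cap and canister above 60 N).
It fails at once if a bystander is moved by more than 20 mm (distance of any of carton, screwdriver, spare_jar, spool from where it was at the start of the episode above 0.02 m).
It also fails if it takes over 72 s, if anything falls off the work surface, if the arm or the gripper's body presses on something with over 40 N, if the wrist force passes 120 N, or if a joint passes its speed limit or range.

### The arm

A 6-joint arm with a two-finger parallel gripper is mounted at the origin on the work surface. World frame = base frame: x ahead of the robot, y to its left, z up, the work surface at z = 0. Lengths are in m, angles in rad, forces in N, time in s.
With the tool pointing down it reaches from about 0.25 to 0.775 m from the base axis. Payload 8.9 kg.
Tool frame: the origin (TCP) lies at the very end of the fingers, on their centre line; the grasp point (between the pads) lies 19 mm behind it; z points along the fingers, y is the direction in which the jaws open and shut (so a half turn about z gives the same grasp; the last joint's range is limited). The gripper opens to 85 mm and grips with 20 to 120 N. Pads are 22 mm wide; open, the fingers measure 114 mm over their backs; the gripper's body (76 mm by 85 mm) begins 54 mm behind the grasp point. The pads swing forward as they close: fully open they stand 13 mm farther back than shut.
Start: joints at [1.047, 0.291, -0.153, 1.127, 0, 1.431], TCP at [0.197, 0.487, 0.231] pointing down, gripper open.
Joint ranges: [-2.52, 2.52], [-0.91, 1.74], [-1.3, 1.37], [-1.96, 2.02], [-1.52, 1.47], [-3.14, 3.14]. Speed limits (rad/s): [2.22, 2.22, 2.79, 3.14, 3.14, 3.14].

### API

Orientations are given as a unit quaternion [x, y, z, w].
In Python, from workcell import robot gives the robot as it stands.
- The arm moves only by the tool drive_tool, never from a script. Its argument "increments" is a list of rows, each a list of 5 numbers: the finger opening in m, from 0 to 0.0854, then the shift along the tool's x, y, z in m, then the turn about the tool's z in rad. A call has 1 to 20 rows; each row shifts and turns the commanded pose from where the row before left it, along the tool's axes as they then stand; what a row does not reach is not made up. A row lasts 1/10 s, in which the tool goes at most 50 mm and 8.59 degrees, less where a joint would pass 70% of its speed; a pose out of reach is approached as far as the arm can. A call is refused whole if a number of a shift passes 0.05 or a number of a turn 0.15, either way. A call with a gripper value outside its range is refused whole. The fingers move at their own pace and stop on an object; "force" is the grip in N (left out, the last holds). Time passes only in rows, so rows that do not move let the fingers close. It gives the time, the measured TCP pose, the force and the opening at its end, in the units of the state.
- robot.sense(): the state, without advancing time (a new reading comes with each control period).
- robot.grab_frame(name): name is "scene" or "top" or "wrist"; returns a dict with "img" (400x640x3 uint8, red, green, blue), "depth" (400x640 float32, m along the optical axis (not along the pixel's ray), 0 where there is no reading), "K" (3x3 intrinsics, pixels), "world_from_camera" (4x4, takes a point from camera to world coordinates). Camera axes: x right, y down, z forward; pixel columns grow to the right and rows downward; lengths in m; the calibration is good to about 2 mm. A picture is of the moment at which its call begins.
- robot.close_job(): hands the job in, once; it reports no verdict.
The state is a dict: "time": time; "joints": joint angles; "qd": joint speeds; "tau": joint torques, N m; "tool_pos": TCP position; "eef_rot": TCP orientation; "force": force on the tool from outside, world axes, zero at the start; "torque": the same for the moment, N m; "gripper_width": finger opening in m.
Only numpy, scipy, OpenCV 4.12 (cv2) and the standard library are available. Lean on these libraries where they do the work, as an engineer would, in place of code of your own. Each camera call takes 0.05 s, during which the arm holds its last target.

## Working session

There is one attempt and no reset: what is moved stays moved. The work goes in short steps, Python scripts to look and compute and a tool call to move; the robot and the scene stay as the last step left them, time stands still between calls to the robot, and variables do not carry over. Pictures are saved under pics/ and viewed, and the job is handed in when it is done.

Besides the shell and the picture viewer there is one more tool, called as name(argument=value, ...) on one line, values as JSON. drive_tool: Moves the arm, as the interface text tells. Its arguments: {"type":"object","properties":{"increments":{"type":"array","items":{"type":"array","items":{"type":"number"}}},"force":{"type":"number"}},"required":["increments"]}

```bash
mkdir -p pics
cat > h.py <<'E'
import numpy as np,cv2
from workcell import robot
def snap(n,f):
    d=robot.grab_frame(n); cv2.imwrite('pics/'+f+'.png',d['img'][:,:,::-1]); np.savez('pics/'+f+'.npz',**d); return d
def xyz(d):
    h,w=d['depth'].shape; u,v=np.meshgrid(np.arange(w),np.arange(h)); K=d['K'];z=d['depth']
    p=np.stack([(u-K[0,2])/K[0,0]*z,(v-K[1,2])/K[1,1]*z,z],-1); T=d['world_from_camera']
    return p@T[:3,:3].T+T[:3,3]
E
python3 - <<'E'
from h import *
s=robot.sense();print(s)
snap('top','top0');snap('scene','scene0')
E
```

```text
{'time': 0.0, 'joints': array([ 1.04672244e+00,  2.91265415e-01, -1.54122956e-01,  1.12672257e+00,
        2.90977823e-05,  1.43152123e+00]), 'qd': array([-0.00219457, -0.00064207, -0.00015138, -0.00049794, -0.00070408,
       -0.00123426]), 'tau': array([-1.15608341e-04, -5.37144792e+01,  3.31372082e+01,  1.58291630e-02,
       -2.54531005e-04, -2.20394105e-05]), 'tool_pos': array([0.19682138, 0.48622987, 0.2307413 ]), 'eef_rot': array([ 1.91214531e-01,  9.81548048e-01, -6.16745266e-04, -2.27792684e-04]), 'force': array([ 0.15166774,  0.73825042, -0.54150003]), 'torque': array([ 0.03145368, -0.03625621, -0.00017306]), 'gripper_width': 0.08535253567183772}
```

View pics/top0.png

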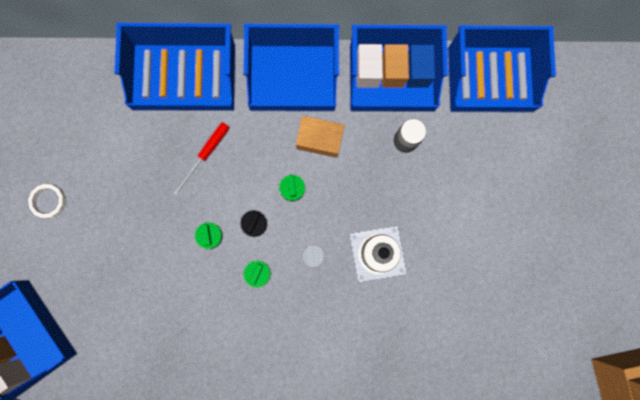

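View pics/scene0.png

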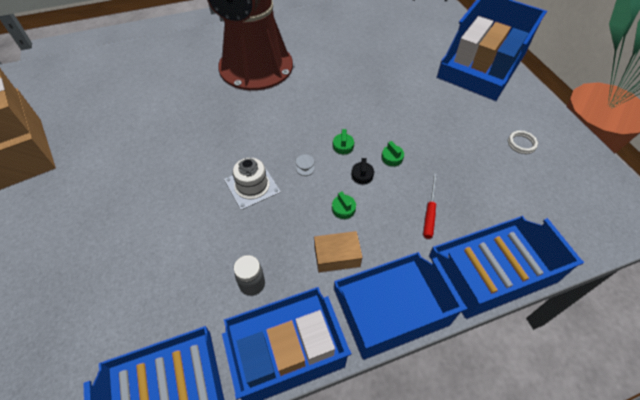

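The top view shows the black cap at (254,223), three green look-alikes at (292,187), (208,235) and (257,273), and the canister at about (382,253).

Run:
```python
from h import *
d=dict(np.load('pics/top0.npz'));P=xyz(d);im=d['img'].astype(int)
for n,(u,v) in dict(cap=(254,223),g1=(292,187),g2=(208,235),g3=(257,273),can=(382,253),spool=(313,256)).items():
    w=P[v-26:v+27,u-26:u+27].reshape(-1,3);c=im[v-26:v+27,u-26:u+27].reshape(-1,3)
    for lo,hi in [(.018,.032),(.032,.04),(.042,.056),(.06,.078),(.085,.1)]:
        m=(w[:,2]>lo)&(w[:,2]<hi)
        if n=='cap': m&=c.max(1)<60
        if m.sum()>8:
            q=w[m][:,:2];(ce,r)=cv2.minEnclosingCircle(q.astype(np.float32))
            ev,V=np.linalg.eigh(np.cov(q.T)); print(n,lo,m.sum(),np.median(w[m],0).round(4),'circ',np.round(ce,4),round(r,4),'ang',np.degrees(np.arctan2(V[1,1],V[0,1])).round(1),np.sqrt(ev).round(4))
for f,(u,v) in [('cap',(254,223)),('can',(382,253))]:
    cv2.imwrite(f'pics/{f}0.png',cv2.resize(d['img'][v-40:v+40,u-40:u+40,::-1],(560,560),interpolation=cv2.INTER_CUBIC))
```

```text
cap 0.018 337 [0.5434 0.1414 0.0243] circ [0.5452 0.1448] 0.0288 ang 59.4 [0.0142 0.0167]
cap 0.032 9 [0.542  0.1401 0.0358] circ [0.5425 0.1396] 0.0176 ang 154.4 [0.0003 0.0115]
cap 0.042 138 [0.5456 0.1457 0.0487] circ [0.5456 0.1451] 0.0232 ang 154.9 [0.0042 0.0134]
g1 0.018 406 [0.6264 0.0557 0.0239] circ [0.6287 0.0581] 0.0307 ang 95.9 [0.0154 0.0172]
g1 0.042 128 [0.6269 0.0575 0.048 ] circ [0.6287 0.0566] 0.0234 ang -171.8 [0.0041 0.0134]
g2 0.018 412 [0.5181 0.241  0.0242] circ [0.5184 0.2479] 0.0304 ang 101.2 [0.0156 0.0174]
g2 0.032 18 [0.5144 0.2412 0.0362] circ [0.5177 0.2457] 0.0225 ang -174.6 [0.0024 0.0143]
g2 0.042 138 [0.5172 0.2475 0.0489] circ [0.5182 0.2481] 0.0234 ang -169.6 [0.0042 0.0133]
g3 0.018 430 [0.431  0.1336 0.0241] circ [0.4317 0.1373] 0.0307 ang 67.3 [0.0156 0.0172]
g3 0.042 139 [0.4314 0.1361 0.0492] circ [0.4318 0.1372] 0.0229 ang 155.9 [0.0042 0.0132]
can 0.018 35 [ 0.4683 -0.1044  0.0222] circ [ 0.4741 -0.1238] 0.0379 ang -169.4 [0.0073 0.0235]
can 0.032 12 [ 0.4704 -0.1025  0.0364] circ [ 0.4705 -0.1127] 0.0297 ang -169.7 [0.0048 0.0187]
can 0.042 31 [ 0.4702 -0.1078  0.0532] circ [ 0.4765 -0.1399] 0.042 ang -158.7 [0.0132 0.0275]
can 0.06 710 [ 0.4753 -0.1343  0.0687] circ [ 0.4766 -0.1397] 0.0409 ang -149.7 [0.0233 0.0235]
can 0.085 299 [ 0.476  -0.1393  0.0898] circ [ 0.476  -0.1392] 0.0237 ang 161.8 [0.0105 0.0106]
spool 0.018 128 [0.4707 0.0104 0.0308] circ [0.4718 0.0093] 0.0247 ang 99.8 [0.0124 0.0132]
spool 0.032 258 [0.4728 0.0082 0.0335] circ [0.4712 0.0099] 0.0245 ang -173.4 [0.0121 0.0124]
```

View pics/cap0.png

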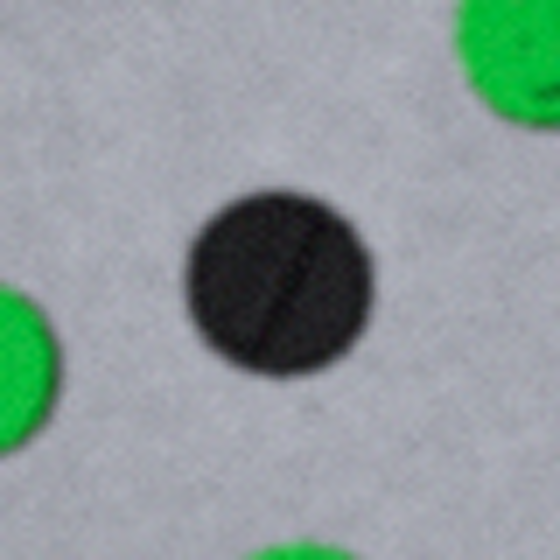

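View pics/can0.png

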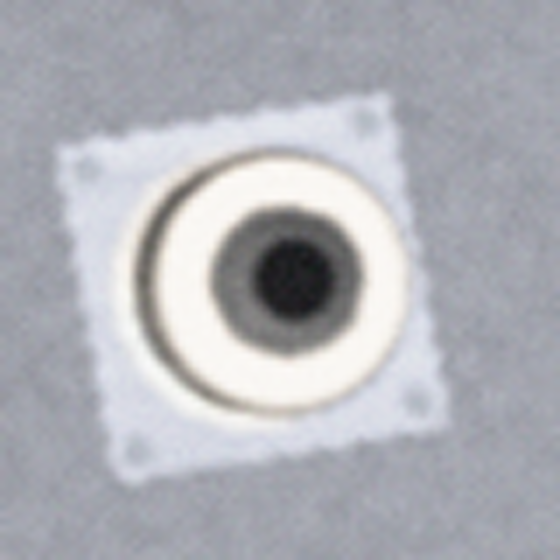

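Cap at about (0.5454, 0.145), with the wing at 155°. The canister axis is at about (0.476, -0.1395). Next I move above the cap.

drive_tool(increments=[[0.07,-0.0322,-0.01325,0.005,0],[0.07,-0.0322,-0.01325,0.005,0],[0.07,-0.0322,-0.01325,0.005,0],[0.07,-0.0322,-0.01325,0.005,0],[0.07,-0.0322,-0.01325,0.005,0],[0.07,-0.0322,-0.01325,0.005,0],[0.07,-0.0322,-0.01325,0.005,0],[0.07,-0.0322,-0.01325,0.005,0],[0.07,-0.0322,-0.01325,0.005,0],[0.07,-0.0322,-0.01325,0.005,0],[0.07,-0.0322,-0.01325,0.005,0],[0.07,-0.0322,-0.01325,0.005,0],[0.07,-0.0322,-0.01325,0.005,0],[0.07,-0.0322,-0.01325,0.005,0],[0.07,0,0,0,0.054],[0.07,0,0,0,0],[0.07,0,0,0,0]])

```text
time: 1.8
tool_pos: [0.5448, 0.1456, 0.161]
eef_rot: [0.217, 0.976, -0.0, -0.0]
force: [-0.4, -0.0, 0.3]
gripper_width: 0.07
```

```bash
cat >> h.py <<'E'
from scipy.spatial.transform import Rotation as R
def st(tgt=None):
    s=robot.sense();r=R.from_quat(s['eef_rot']).as_matrix()
    print('t',round(s['time'],2),'pos',s['tool_pos'].round(4),'xyaw',np.degrees(np.arctan2(r[1,0],r[0,0])).round(2),'tilt',np.degrees(np.arccos(-r[2,2])).round(2),'F',s['force'].round(2),'T',s['torque'].round(3),'w',round(s['gripper_width'],4),'q6',s['joints'][5].round(3))
    if tgt is not None: print('tool delta',((np.array(tgt)-s['tool_pos'])@r).round(4))
    return s
E
python3 - <<'E'
from h import *
st((.5454,.145,.03));d=snap('wrist','w1')
P=xyz(d);w=P.reshape(-1,3);c=d['img'].reshape(-1,3)
for lo,hi in [(.02,.029),(.043,.055)]:
    m=(w[:,2]>lo)&(w[:,2]<hi)&(c.max(1)<70)&(np.hypot(w[:,0]-.5454,w[:,1]-.145)<.045)
    q=w[m][:,:2];(ce,r)=cv2.minEnclosingCircle(q.astype(np.float32));print(m.sum(),ce,r,cv2.minAreaRect(q.astype(np.float32)),np.median(w[m],0))
E
```

```text
t 1.8 pos [0.5448 0.1456 0.161 ] xyaw 154.94 tilt 0.05 F [-0.45 -0.04  0.26] T [-0.013  0.003 -0.04 ] w 0.07 q6 0.569
tool delta [-0.0009 -0.0002  0.131 ]
2781 (0.5470877885818481, 0.14763857424259186) 0.030476080253720284 ((0.5471445322036743, 0.1475609540939331), (0.05966493487358093, 0.05941925570368767), 77.3528823852539) [0.54430818 0.15114549 0.02645651]
1028 (0.5471550226211548, 0.1473165601491928) 0.023311393335461617 ((0.547248363494873, 0.14761075377464294), (0.013833037577569485, 0.04542144387960434), 64.71954345703125) [0.54573545 0.14799175 0.05127779]
```

View pics/w1.png

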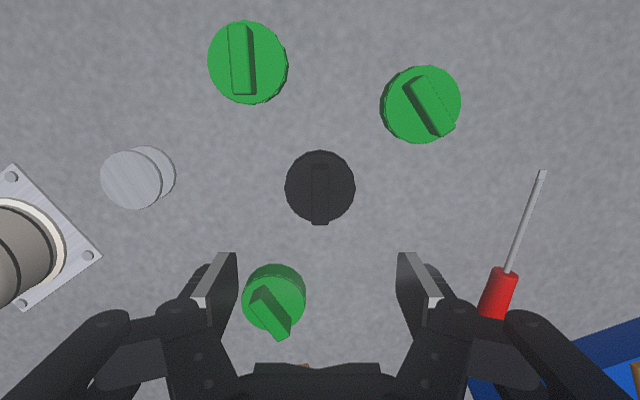

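Wrist view: the black cap is at (320,187), and its bar is upright and centred between the fingers (columns 218 to 418). The wrist camera reads the cap about 2 mm off from the top camera, so I split the difference and descend.

drive_tool(increments=[[0.06,-0.001,0.0006,0.02,0],[0.06,0,0,0.02,0],[0.06,0,0,0.02,0],[0.06,0,0,0.02,0],[0.06,0,0,0.02,0],[0.06,0,0,0.016,0],[0.06,0,0,0.01,0],[0.06,0,0,0.003,0],[0.06,0,0,0,0],[0.06,0,0,0,0]])

```text
time: 2.85
tool_pos: [0.5469, 0.1458, 0.0331]
eef_rot: [0.217, 0.976, 0.0, 0.001]
force: [0.4, -0.4, 0.3]
gripper_width: 0.06
```

Run:
```python
from h import *
st();d=snap('wrist','w2')
```

```text
t 2.85 pos [0.5469 0.1458 0.0331] xyaw 154.88 tilt 0.07 F [ 0.36 -0.37  0.31] T [0.067 0.041 0.011] w 0.06 q6 0.57
```

View pics/w2.png

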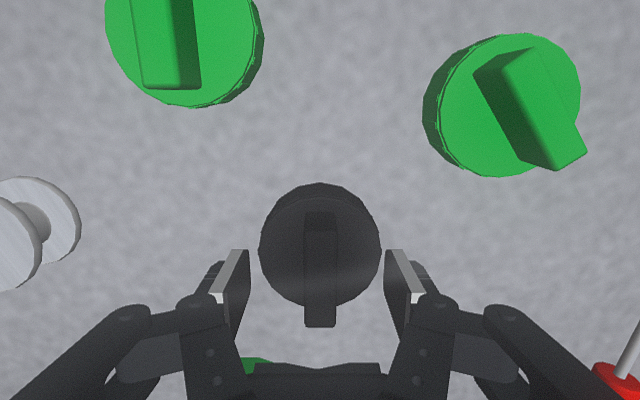

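The bar (column 320) is centred between the pads (249 to 385). Next I lower slightly and close.

drive_tool(increments=[[0.05,0,0,0.003,0],[0.03,0,0,0,0],[0.02,0,0,0,0],[0.01,0,0,0,0],[0.005,0,0,0,0],[0.005,0,0,0,0],[0.005,0,0,0,0],[0.005,0,0,0,0]], force=40)

```text
time: 3.7
tool_pos: [0.5466, 0.1456, 0.0295]
eef_rot: [0.218, 0.976, 0.0, 0.0]
force: [-1.0, -0.5, 4.8]
gripper_width: 0.013
```

Run:
```python
from h import *
st();d=snap('wrist','w3')
```

```text
t 3.7 pos [0.5466 0.1456 0.0295] xyaw 154.86 tilt 0.02 F [-1.   -0.48  4.79] T [-0.127  0.181  0.032] w 0.013 q6 0.57
```

View pics/w3.png

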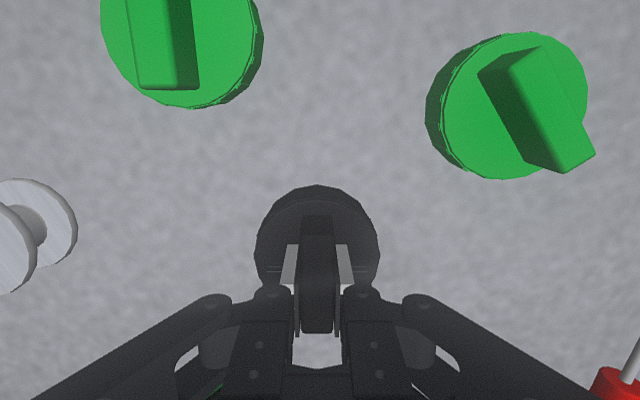

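Gripped; cap bottom is about 29.5 mm below the TCP. Next I lift straight up.

drive_tool(increments=[[0.005,0,0,-0.005,0],[0.005,0,0,-0.01,0],[0.005,0,0,-0.02,0],[0.005,0,0,-0.025,0],[0.005,0,0,-0.025,0],[0.005,0,0,-0.025,0],[0.005,0,0,-0.02,0],[0.005,0,0,-0.01,0],[0.005,0,0,0,0],[0.005,0,0,0,0]])

```text
time: 4.75
tool_pos: [0.546, 0.1455, 0.1687]
eef_rot: [0.218, 0.976, -0.0, -0.0]
force: [0.3, 0.0, -1.2]
gripper_width: 0.0132
```

Run:
```python
from h import *
s=st();d=snap('wrist','w4')
P=xyz(d);w=P.reshape(-1,3);c=d['img'].reshape(-1,3)
bz=s['tool_pos'][2]-.0295
print(bz)
m=(abs(w[:,2]-bz-.025)<.006)&(c.max(1)<90)&(np.hypot(w[:,0]-.5454,w[:,1]-.145)<.045)
q=w[m][:,:2];print(m.sum(),cv2.minEnclosingCircle(q.astype(np.float32)),np.median(w[m],0))
```

```text
t 4.75 pos [0.546  0.1455 0.1687] xyaw 154.86 tilt 0.05 F [ 0.28  0.03 -1.22] T [0.025 0.015 0.001] w 0.0132 q6 0.57
0.13917739434855117
4999 ((0.5455276966094971, 0.14629577100276947), 0.030539413914084435) [0.53089019 0.15716069 0.16552977]
```

View pics/w4.png

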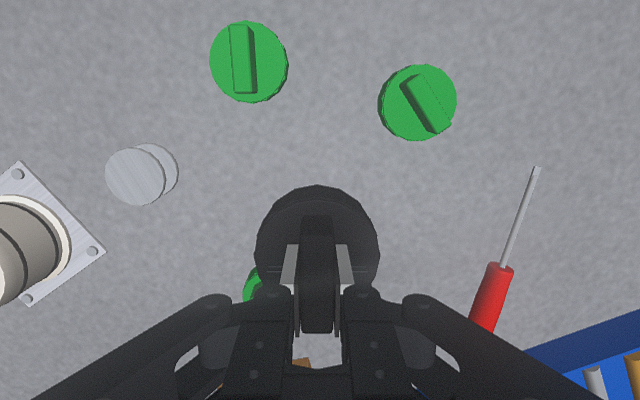

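Cap is held upright and almost centred on the TCP. Next I move so the wrist camera sees the canister ahead of the cap.

drive_tool(increments=[[0.005,-0.006,-0.012,0,0],[0.005,-0.0123,-0.024,0,0],[0.005,-0.0123,-0.024,0,0],[0.005,-0.0123,-0.024,0,0],[0.005,-0.0123,-0.024,0,0],[0.005,-0.0123,-0.024,0,0],[0.005,-0.0123,-0.024,0,0],[0.005,-0.0123,-0.024,0,0],[0.005,-0.0123,-0.024,0,0],[0.005,-0.0123,-0.024,0,0],[0.005,-0.0123,-0.024,0,0],[0.005,-0.0123,-0.024,0,0],[0.005,-0.006,-0.012,0,0],[0.005,0,0,0,0],[0.005,0,0,0,0]])

```text
time: 6.3
tool_pos: [0.5569, -0.1774, 0.1688]
eef_rot: [0.218, 0.976, 0.0, -0.001]
force: [-0.6, 0.8, -0.9]
gripper_width: 0.0129
```

Run:
```python
from h import *
s=st();d=snap('wrist','w5')
P=xyz(d);w=P.reshape(-1,3);c=d['img'].reshape(-1,3)
for lo,hi in [(.066,.073),(.088,.095)]:
    m=(w[:,2]>lo)&(w[:,2]<hi)&(np.hypot(w[:,0]-.476,w[:,1]+.1395)<.055)
    q=w[m][:,:2];print(m.sum(),cv2.minEnclosingCircle(q.astype(np.float32)),np.median(w[m],0))
bz=s['tool_pos'][2]-.0295;t=s['tool_pos']
m=(abs(w[:,2]-bz-.025)<.006)&(c.max(1)<90)&(np.hypot(w[:,0]-t[0],w[:,1]-t[1])<.045)
q=w[m][:,:2];print(m.sum(),cv2.minEnclosingCircle(q.astype(np.float32)))
i=d['img'][0:300,170:470,::-1];cv2.imwrite('pics/w5c.png',cv2.resize(i,(600,600),interpolation=cv2.INTER_CUBIC))
```

```text
t 6.3 pos [ 0.5569 -0.1774  0.1688] xyaw 154.83 tilt 0.08 F [-0.56  0.83 -0.85] T [-0.045  0.    -0.03 ] w 0.0129 q6 0.006
6466 ((0.4786449074745178, -0.1383351981639862), 0.040241342037916183) [ 0.47709864 -0.13790454  0.0713404 ]
3645 ((0.47853198647499084, -0.1382416933774948), 0.02385004237294197) [ 0.47848321 -0.13814841  0.09262114]
4994 ((0.5567663311958313, -0.17666809260845184), 0.03069840557873249)
```

View pics/w5.png

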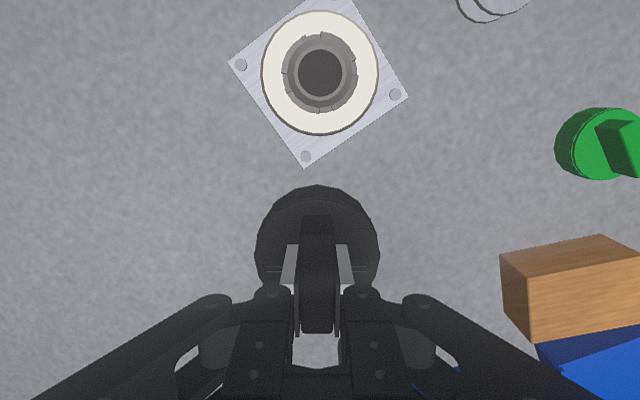

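View pics/w5c.png

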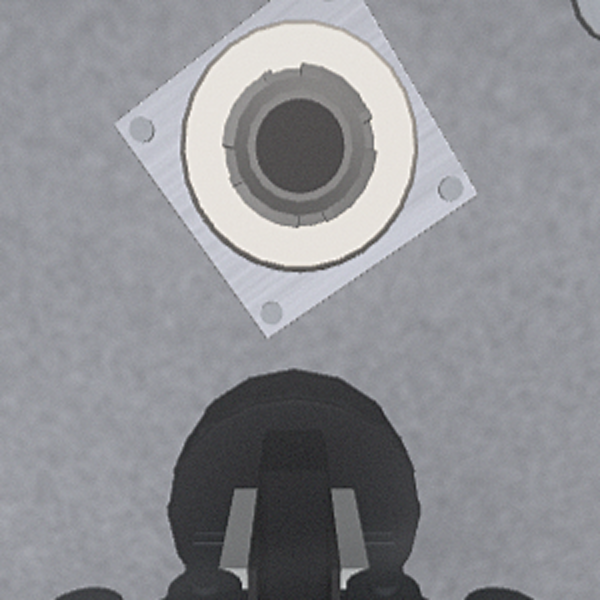

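Wrist view: the neck is at (320,72), with thread interruptions near the present pin directions. Next I move over the neck and descend to just above the rim.

drive_tool(increments=[[0.005,0.01,0.0003,0,0],[0.005,0.017,0.0003,0,0],[0.005,0.017,0.0003,0,0],[0.005,0.017,0.0003,0,0],[0.005,0.017,0.0003,0,0],[0.005,0.0098,0.0003,0,0],[0.005,0,0,0.01,0],[0.005,0,0,0.015,0],[0.005,0,0,0.015,0],[0.005,0,0,0.006,0],[0.005,0,0,0,0],[0.005,0,0,0,0]])

```text
time: 7.55
tool_pos: [0.4791, -0.1389, 0.1235]
eef_rot: [0.218, 0.976, -0.0, 0.0]
force: [-0.4, 0.1, -1.6]
gripper_width: 0.0131
```

Run:
```python
from h import *
s=st((.4782,-.1385,.119));snap('scene','s6')
i=robot.grab_frame('scene')['img'][110:260,170:330,::-1];cv2.imwrite('pics/s6c.png',cv2.resize(i,(640,600),interpolation=cv2.INTER_CUBIC))
```

```text
t 7.55 pos [ 0.4791 -0.1389  0.1235] xyaw 154.86 tilt 0.02 F [-0.35  0.14 -1.6 ] T [-0.037 -0.005  0.006] w 0.0131 q6 0.01
tool delta [0.001  0.     0.0045]
```

View pics/s6c.png

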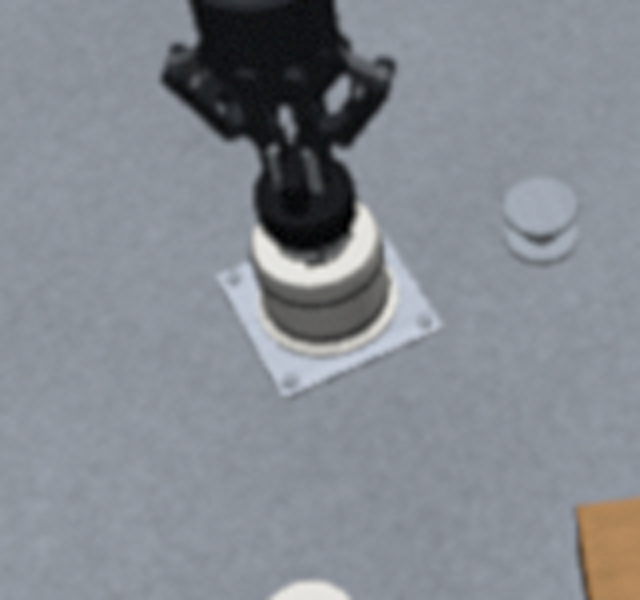

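The cap sits over the neck in the scene view. Next I descend gently and feel for contact.

drive_tool(increments=[[0.005,0.001,0,0.002,0],[0.005,0,0,0.002,0],[0.005,0,0,0.001,0],[0.005,0,0,0.001,0],[0.005,0,0,0.001,0],[0.005,0,0,0.001,0],[0.005,0,0,0,0]])

```text
time: 8.35
tool_pos: [0.4777, -0.1384, 0.1152]
eef_rot: [0.218, 0.976, 0.0, -0.0]
force: [-0.0, 0.9, -1.1]
gripper_width: 0.0131
```

Run:
```python
from h import *
st()
```

```text
t 8.35 pos [ 0.4777 -0.1384  0.1152] xyaw 154.85 tilt 0.01 F [-0.03  0.91 -1.05] T [ 0.012 -0.001 -0.039] w 0.0131 q6 0.01
```

drive_tool(increments=[[0.005,0,0,0.001,0],[0.005,0,0,0.001,0],[0.005,0,0,0.0005,0],[0.005,0,0,0,0]])

```text
time: 8.75
tool_pos: [0.4778, -0.1383, 0.1127]
eef_rot: [0.218, 0.976, 0.0, -0.0]
force: [0.2, -0.4, -0.1]
gripper_width: 0.0133
```

Run:
```python
from h import *
st()
```

```text
t 8.75 pos [ 0.4778 -0.1383  0.1127] xyaw 154.86 tilt 0.01 F [ 0.25 -0.38 -0.08] T [-0.009  0.044  0.041] w 0.0133 q6 0.01
```

drive_tool(increments=[[0.005,0,0,0.0005,0],[0.005,0,0,0.0005,0],[0.005,0,0,0,0]])

```text
time: 9.05
tool_pos: [0.4779, -0.1384, 0.112]
eef_rot: [0.218, 0.976, -0.0, 0.0]
force: [0.4, 0.3, 1.3]
gripper_width: 0.0129
```

Run:
```python
from h import *
st()
```

```text
t 9.05 pos [ 0.4779 -0.1384  0.112 ] xyaw 154.86 tilt 0.02 F [0.39 0.33 1.32] T [0.014 0.019 0.014] w 0.0129 q6 0.01
```

Contact near 12.5 to 13 mm, so the pins are on a rib or at the top of a thread. Next I turn backward with light pressure.

drive_tool(increments=[[0.005,0,0,0.0004,-0.03],[0.005,0,0,0,-0.04],[0.005,0,0,0,-0.04],[0.005,0,0,0,0]])

```text
time: 9.45
tool_pos: [0.4778, -0.1384, 0.1114]
eef_rot: [0.163, 0.987, 0.0, -0.0]
force: [-0.0, 0.5, -1.2]
gripper_width: 0.0128
```

Run:
```python
from h import *
st()
```

```text
t 9.45 pos [ 0.4778 -0.1384  0.1114] xyaw 161.19 tilt 0.0 F [-0.01  0.53 -1.17] T [-0.035  0.002  0.01 ] w 0.0128 q6 -0.101
```

Contact vanished, so the pins left the ledge. Next I follow them down.

drive_tool(increments=[[0.005,0,0,0.0007,0],[0.005,0,0,0.0007,0],[0.005,0,0,0.0006,0],[0.005,0,0,0,0]])

```text
time: 9.85
tool_pos: [0.4777, -0.1383, 0.1093]
eef_rot: [0.164, 0.986, 0.0, -0.0]
force: [0.4, 0.0, -0.9]
gripper_width: 0.0131
```

Run:
```python
from h import *
st()
```

```text
t 9.85 pos [ 0.4777 -0.1383  0.1093] xyaw 161.14 tilt 0.01 F [ 0.39  0.01 -0.88] T [0.023 0.018 0.069] w 0.0131 q6 -0.1
```

drive_tool(increments=[[0.005,0,0,0.0005,0],[0.005,0,0,0.0005,0],[0.005,0,0,0,0]])

```text
time: 10.15
tool_pos: [0.4777, -0.1384, 0.1083]
eef_rot: [0.164, 0.987, 0.0, -0.0]
force: [-0.4, 0.1, -1.8]
gripper_width: 0.0133
```

Run:
```python
from h import *
st()
```

```text
t 10.15 pos [ 0.4777 -0.1384  0.1083] xyaw 161.15 tilt 0.0 F [-0.44  0.1  -1.83] T [-0.008 -0.024 -0.034] w 0.0133 q6 -0.1
```

drive_tool(increments=[[0.005,0,0,0.0005,0],[0.005,0,0,0.0004,0],[0.005,0,0,0,0]])

```text
time: 10.45
tool_pos: [0.4778, -0.1383, 0.1074]
eef_rot: [0.164, 0.987, 0.0, -0.0]
force: [0.6, -0.1, -0.6]
gripper_width: 0.013
```

Run:
```python
from h import *
st()
```

```text
t 10.45 pos [ 0.4778 -0.1383  0.1074] xyaw 161.16 tilt 0.01 F [ 0.56 -0.12 -0.63] T [0.033 0.003 0.011] w 0.013 q6 -0.1
```

Below the thread-top range with no contact, so the pins look to be in the gap. I keep going down.

drive_tool(increments=[[0.005,0,0,0.0006,0],[0.005,0,0,0.0006,0],[0.005,0,0,0.0005,0],[0.005,0,0,0.0004,0],[0.005,0,0,0,0]])

```text
time: 10.95
tool_pos: [0.4778, -0.1384, 0.1053]
eef_rot: [0.164, 0.987, 0.0, -0.0]
force: [-0.5, 0.1, -1.1]
gripper_width: 0.0131
```

Run:
```python
from h import *
st()
```

```text
t 10.95 pos [ 0.4778 -0.1384  0.1053] xyaw 161.16 tilt 0.01 F [-0.48  0.12 -1.09] T [0.025 0.052 0.012] w 0.0131 q6 -0.1
```

drive_tool(increments=[[0.005,0,0,0.0005,0],[0.005,0,0,0.0005,0],[0.005,0,0,0,0]])

```text
time: 11.25
tool_pos: [0.4777, -0.1383, 0.1043]
eef_rot: [0.164, 0.987, 0.0, -0.0]
force: [0.1, 0.1, -0.6]
gripper_width: 0.0132
```

Run:
```python
from h import *
st()
```

```text
t 11.25 pos [ 0.4777 -0.1383  0.1043] xyaw 161.16 tilt 0.01 F [ 0.14  0.1  -0.58] T [-0.012  0.049 -0.001] w 0.0132 q6 -0.1
```

drive_tool(increments=[[0.005,0,0,0.0004,0],[0.005,0,0,0.0003,0],[0.005,0,0,0,0]])

```text
time: 11.55
tool_pos: [0.4779, -0.1384, 0.1038]
eef_rot: [0.164, 0.987, -0.0, 0.0]
force: [-0.6, 0.4, 2.1]
gripper_width: 0.0131
```

Run:
```python
from h import *
st()
```

```text
t 11.55 pos [ 0.4779 -0.1384  0.1038] xyaw 161.16 tilt 0.01 F [-0.61  0.43  2.07] T [ 0.032  0.151 -0.02 ] w 0.0131 q6 -0.1
```

Dropped: cap origin is about 4.3 mm above the shoulder. Next I screw forward (positive turn about tool z), sinking about 0.05 mm per degree.

drive_tool(increments=[[0.005,0,0,0.0001,0.05],[0.005,0,0,0.0002,0.06],[0.005,0,0,0.0002,0.06],[0.005,0,0,0,0]])

```text
time: 11.95
tool_pos: [0.4783, -0.1386, 0.1036]
eef_rot: [0.247, 0.969, -0.0, 0.001]
force: [-0.1, -0.0, 4.9]
gripper_width: 0.013
```

Run:
```python
from h import *
st()
```

```text
t 11.95 pos [ 0.4783 -0.1386  0.1036] xyaw 151.37 tilt 0.07 F [-0.07 -0.01  4.85] T [-0.005  0.023 -0.135] w 0.013 q6 0.071
```

drive_tool(increments=[[0.005,0,0,0.0001,0.06],[0.005,0,0,0.0002,0.06],[0.005,0,0,0.0002,0.06],[0.005,0,0,0,0]])

```text
time: 12.35
tool_pos: [0.4782, -0.1385, 0.103]
eef_rot: [0.333, 0.943, -0.0, 0.0]
force: [0.4, 0.2, 4.8]
gripper_width: 0.0132
```

Run:
```python
from h import *
st()
```

```text
t 12.35 pos [ 0.4782 -0.1385  0.103 ] xyaw 141.14 tilt 0.05 F [0.42 0.23 4.79] T [ 0.045 -0.015 -0.078] w 0.0132 q6 0.249
```

Sinking in step with the turn, with low torque. I continue.

drive_tool(increments=[[0.005,0,0,0.0002,0.06],[0.005,0,0,0.0002,0.06],[0.005,0,0,0.0002,0.06],[0.005,0,0,0,0]])

```text
time: 12.75
tool_pos: [0.4781, -0.1385, 0.1024]
eef_rot: [0.416, 0.909, 0.0, 0.0]
force: [-0.6, -0.3, 5.4]
gripper_width: 0.013
```

Run:
```python
from h import *
st()
```

```text
t 12.75 pos [ 0.4781 -0.1385  0.1024] xyaw 130.86 tilt 0.04 F [-0.56 -0.26  5.39] T [-0.012  0.041 -0.059] w 0.013 q6 0.429
```

drive_tool(increments=[[0.005,0,0,0.0002,0.06],[0.005,0,0,0.0002,0.06],[0.005,0,0,0.0002,0.06],[0.005,0,0,0,0]])

```text
time: 13.15
tool_pos: [0.4781, -0.1385, 0.1018]
eef_rot: [0.496, 0.868, 0.0, 0.0]
force: [-0.9, 0.5, 5.9]
gripper_width: 0.0128
```

Run:
```python
from h import *
st()
```

```text
t 13.15 pos [ 0.4781 -0.1385  0.1018] xyaw 120.54 tilt 0.04 F [-0.86  0.55  5.94] T [ 0.037  0.045 -0.106] w 0.0128 q6 0.609
```

drive_tool(increments=[[0.005,0,0,0.0002,0.06],[0.005,0,0,0.0001,0.06],[0.005,0,0,0.0002,0.06],[0.005,0,0,0,0]])

```text
time: 13.55
tool_pos: [0.478, -0.1384, 0.1012]
eef_rot: [0.572, 0.82, 0.0, 0.0]
force: [-1.0, 0.0, 4.6]
gripper_width: 0.0133
```

Run:
```python
from h import *
st()
```

```text
t 13.55 pos [ 0.478  -0.1384  0.1012] xyaw 110.24 tilt 0.03 F [-1.01  0.01  4.58] T [ 0.086  0.035 -0.088] w 0.0133 q6 0.789
```

drive_tool(increments=[[0.005,0,0,0.0002,0.05],[0.005,0,0,0.0002,0.05],[0.005,0,0,0.0001,0.04],[0.005,0,0,0,0]])

```text
time: 13.95
tool_pos: [0.478, -0.1385, 0.1008]
eef_rot: [0.628, 0.779, 0.0, 0.0]
force: [-0.2, 0.3, 5.1]
gripper_width: 0.0131
```

Run:
```python
from h import *
st()
```

```text
t 13.95 pos [ 0.478  -0.1385  0.1008] xyaw 102.26 tilt 0.03 F [-0.15  0.29  5.09] T [ 0.062  0.046 -0.168] w 0.0131 q6 0.928
```

drive_tool(increments=[[0.005,0,0,0.0001,0.03],[0.005,0,0,0.0001,0.03],[0.005,0,0,0,0]])

```text
time: 14.25
tool_pos: [0.4785, -0.1383, 0.1006]
eef_rot: [0.651, 0.759, 0.001, 0.0]
force: [3.2, 2.6, 4.6]
gripper_width: 0.013
```

Run:
```python
from h import *
st()
```

```text
t 14.25 pos [ 0.4785 -0.1383  0.1006] xyaw 98.84 tilt 0.08 F [3.22 2.59 4.59] T [ 0.365 -0.528  0.078] w 0.013 q6 0.988
```

Lateral force has appeared, possibly the stop. One small further step to feel it.

drive_tool(increments=[[0.005,0,0,0,0.02],[0.005,0,0,0,0]])

```text
time: 14.45
tool_pos: [0.4785, -0.1382, 0.1006]
eef_rot: [0.658, 0.753, 0.001, 0.0]
force: [2.0, 1.3, 5.2]
gripper_width: 0.0128
```

Run:
```python
from h import *
st();d=snap('wrist','w7')
```

```text
t 14.45 pos [ 0.4785 -0.1382  0.1006] xyaw 97.68 tilt 0.08 F [1.99 1.26 5.22] T [ 0.45  -0.614  0.405] w 0.0128 q6 1.008
```

View pics/w7.png

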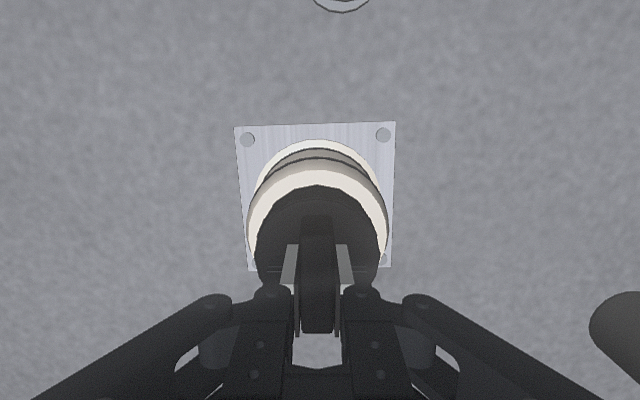

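Moment jumped to 0.4 N m after about 63° and 3.2 mm of sinking, which is the hard stop. The picture shows the cap down on the shoulder. Next I open and retreat.

drive_tool(increments=[[0.018,0,0,0,0],[0.03,0,0,0,0],[0.045,0,0,0,0],[0.05,0,0,0,0],[0.05,0,0,0,0],[0.05,0,0,-0.005,0],[0.05,0,0,-0.015,0],[0.05,0,0,-0.025,0],[0.05,0,0,-0.025,0],[0.05,0,0,-0.025,0],[0.05,0,0,-0.02,0],[0.05,-0.03,0,0,0],[0.05,-0.03,0,0,0],[0.05,-0.03,0,0,0],[0.05,0,0,0,0],[0.05,0,0,0,0]])

```text
time: 16.1
tool_pos: [0.4894, -0.2278, 0.2153]
eef_rot: [0.659, 0.752, 0.0, -0.0]
force: [-0.7, 0.3, -0.2]
gripper_width: 0.0502
```

Run:
```python
from h import *
s=st();d=snap('wrist','w8')
P=xyz(d);w=P.reshape(-1,3);c=d['img'].reshape(-1,3)
r=np.hypot(w[:,0]-.4786,w[:,1]+.1383)
for n,lo,hi,k in [('shoulder',.066,.075,0),('captop',.088,.104,1),('wing',.113,.128,1)]:
    m=(w[:,2]>lo)&(w[:,2]<hi)&(r<.05)&((c.max(1)<80) if k else (c.min(1)>150))
    q=w[m][:,:2];print(n,m.sum(),cv2.minEnclosingCircle(q.astype(np.float32)),np.median(w[m],0),w[m][:,2].std())
```

```text
t 16.1 pos [ 0.4894 -0.2278  0.2153] xyaw 97.5 tilt 0.03 F [-0.73  0.35 -0.23] T [0.053 0.056 0.05 ] w 0.0502 q6 0.869
shoulder 1845 ((0.478739470243454, -0.13787610828876495), 0.03841565176844597) [ 0.47842394 -0.14172897  0.07141976] 0.0007510333054600548
captop 4045 ((0.4789699912071228, -0.13869532942771912), 0.030469655990600586) [ 0.48081056 -0.13826964  0.09774445] 0.0007824632503341901
wing 1581 ((0.47920069098472595, -0.13816307485103607), 0.023301905021071434) [ 0.4786412  -0.13746653  0.12262419] 0.0007769565534865869
```

View pics/w8.png

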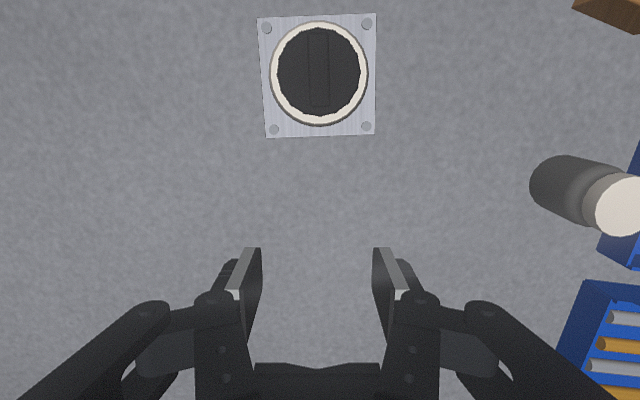

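Cap is at (318,72), upright and concentric. Its top is 26.3 mm above the shoulder, so its edge is about 1.3 mm up. I hand in.

```bash
python3 -c "
from h import *
print(robot.close_job());st()"
```

```text
the job is handed in; nothing more can be done
None
the job is handed in; nothing more can be done
```

The black cap is screwed home on the canister and released. I handed the job in at about 16 s of the 72 s allowed.

- **Drop:** I set the cap on the neck and turned it about 6° backward. It then sank about 8.2 mm into the thread start.
- **Screwing home:** I turned it about 63° forward with roughly 6 N of downward pressure. It sank 3.2 mm, slightly short of the nominal 3.5 mm. The moment then rose to about 0.4 N m, which I took as the hard stop. During that last step some side load also showed on the wrist: about 4 N, and about 0.75 N m of bending moment.
- **Final check:** In the wrist camera the cap's lower edge is about 1.2–1.3 mm above the shoulder, against the 2.2 mm limit. It is centred within about 1 mm and looks upright. The gripper is clear, with no contact force on the wrist.
- **Disagreement:** The top and wrist cameras differed by about 2 mm in absolute position. I worked from relative measurements and the mean of the two.
- **Not checked:** I did not measure the bystanders again at the end. The arm showed no contact with any of them.

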